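Hold the magnifier's pivot bolt from behind its bracket

TASK

The magnifier's arm has drooped because the bolt it pivots on is slack. Reach down into the narrow gap between the upright bracket and the slide box, grip the square bolt head hidden there, turn it until the magnifier's arm is level, and keep it from turning back, finishing with the bolt head still gripped so that a colleague can tighten the nut in front. Do not touch the magnifier itself, do not push hard against the glass slide box, and leave the bottle, dish and tweezers where they are.

Things in the scene. Friction and masses are not known exactly. Their poses are not given: they have to be found in the camera images.
- bracket: Fixed dark steel bracket. Origin on the desk (z = 0) below the rear face of its upright plate; x points to the rear (away from the robot), y to its left, z up. Plate 8 mm thick (x -8 to 0), 50 mm wide, 163 mm tall; a foot 70 mm wide, 8 mm thick runs to x = -75 mm. A level bolt passes through it along x at y = 0, 150 mm above the desk, nut in front, head behind.
- bolt_head: Plain steel square bolt head in the gap behind the plate, 18 mm across flats, 20 mm long (x 6 to 26 mm behind the plate; a 22 mm washer between). Origin at its centre, 150 mm above the desk. Its x is the bolt axis, to the rear; y, z are square to the flats. It is turned by (pivot + 0.36) rad about the bracket's x: flats upright at -0.36. The gap is open above and to both sides.
- pivot (a joint): Turn in rad of bolt, head and magnifier (one piece) about the bracket's +x: 0 = magnifier arm level, negative = drooping; range -1.0 to 0.4. It starts between -0.8 and -0.62 and stays there by friction (about 0.058 N m), but near level the magnifier's weight (about 0.067 N m) beats the friction and the arm sinks back unless the bolt is held.
- loupe: Brass magnifier on its arm, fixed to the bolt in front of the plate (x -31 to -10 mm at the bolt, lens -48 to +12 mm). Origin on the bolt axis at the plate's rear face; y along the arm to the lens (bracket's left), z the lens axis. Hub 26 mm across, arm 10 mm deep, lens ring 61 mm across, 7 mm thick, centred 107 mm from the bolt axis.
- clamp: Fixed chrome screw clamp behind the bracket, with the bracket's yaw, holding the slide box. Origin on the desk below the box's front face, 42 to 50 mm behind the plate's rear face (this is the gap's width). Base 75 x 130 x 22 mm from x = 1 mm, jaws to 87 mm high; screw at the left (+y) 66 mm high, out to y = 96 mm, its T-bar up to 93 mm high. No part stands in the gap.
- slide_box: Black glass microscope slide box held upright in the clamp, 32 mm (x) x 90 mm (y) x 140 mm tall; its top is 162 mm above the desk. Origin at the middle of the lower edge of its front face, 22 mm above the desk.
- bottle: Squat cobalt glass bottle with cork, 62 mm diameter, 78 mm tall, bystander. Origin at the centre of its underside.
- kidney_dish: Cream enamel kidney dish about 165 x 85 mm, 33 mm tall, bystander. Origin in the middle of its underside.
- tweezers: Stainless steel tweezers lying flat, 131 mm long along x, 9 mm tall, bystander. Origin at the middle, on the desk.
Things that resemble listed ones, but are neither listed nor needed, are in the scene too. Leave any blue or orange look-alike of the bracket alone.

How it is judged:
By the outcome, as a careful person would: the job done as asked, in the order asked, and still so for the second after the job is handed in, while the arm keeps its last pose, push and grip.
It also fails if it takes over 35 s, if anything falls off the work surface, if the arm or the gripper's body presses on something with over 40 N, if the wrist force passes 120 N, or if a joint passes its speed limit or range.

ROBOT

A 6-joint arm with a two-finger parallel gripper is mounted at the origin on the work surface. World frame = base frame: x ahead of the robot, y to its left, z up, the work surface at z = 0. Lengths are in m, angles in degrees, forces in N, time in s.
With the tool pointing down it reaches from about 0.25 to 0.775 m from the base axis. Payload 8.9 kg.
Tool frame: the origin (TCP) lies on the centre line of the jaws, within the pads' length; the fingertips stand 8 mm ahead of it and the grasp point (between the pads) lies 11 mm behind it (env.tip_reach is the z of the fingertips in the tool frame, in m); z points along the fingers, y is the direction in which the jaws open and shut (so a half turn about z gives the same grasp; the last joint's range is limited). The gripper opens to 85 mm and grips with 20 to 120 N. Pads are 22 mm wide; open, the fingers measure 114 mm over their backs; the gripper's body (76 mm by 85 mm) begins 54 mm behind the grasp point. The pads swing forward as they close: fully open they stand 13 mm farther back than shut.
Start: joints at [-7.981, 16.656, -8.789, 64.555, 0, 82.019], TCP at [0.525, 0, 0.2] pointing down, gripper open.
Joint ranges: [-144.48, 144.48], [-52.06, 99.96], [-74.48, 78.29], [-112.23, 115.85], [-86.99, 84.42], [-180, 180]. Speed limits (degrees/s): [127.2, 127.2, 159.86, 180, 180, 180].

INTERFACE

Orientations are given as [roll, pitch, yaw] about the fixed x, y, z axes, in that order (R = Rz(yaw) Ry(pitch) Rx(roll)).
In Python, from plant import telemetry, grab_frame, env, masks_of, place_of gives the robot as it stands.
- The arm moves only by the tool servo_tool, never from a script. Its argument "steps" is a list of rows, each a list of 2 entries, a list of its own where there are three numbers: the shift along the world's x, y, z normalised to -1 to 1, where 1 is 500 mm, then the turn, a rotation vector about the world's x, y, z normalised to -1 to 1, where 1 is pi/4 rad. In form: [[[dx, dy, dz], [ax, ay, az]], ...]. A call has 1 to 12 rows; each row is the pose to reach, as a shift and turn from the pose commanded when the call began; what a row does not reach only later rows make up. A row lasts 1/10 s, in which the tool goes at most 50 mm and 8.59 degrees, less where a joint would pass 70% of its speed; a pose out of reach is approached as far as the arm can. A call with a number of a shift or a turn outside -1 to 1 is refused whole. A call with a gripper value outside its range is refused whole. "jaw" is the closure, from 0 (fully open) to 1 (shut), set as the call begins (left out, the last holds). The fingers move at their own pace and stop on an object; "squeeze" is the grip in N (left out, the last holds). Time passes only in rows, so rows that repeat a pose let the fingers close. It gives the time, the measured TCP pose, the force and the opening at its end, in the units of the state.
- telemetry.observe(): the state, without advancing time (a new reading comes with each control period).
- grab_frame(name): name is "scene" or "side" or "wrist"; returns a dict with "pixels" (420x560x3 uint8, red, green, blue), "depth" (420x560 float32, m along the optical axis (not along the pixel's ray), 0 where there is no reading), "mtx" (3x3 intrinsics, pixels), "world_to_cam" (4x4, takes a point from world to camera coordinates). Camera axes: x right, y down, z forward; pixel columns grow to the right and rows downward; lengths in m; the calibration is good to about 2 mm. A picture is of the moment at which its call begins.
- env.close_job(): hands the job in, once; it reports no verdict.
Trained networks look in a picture, given as the dict that the camera call returned (one of the last four; its "shot" number tells which), for a name from the list of things; names that differ only in an ending like _2 or _b are one class to them, and where a whole thing is asked for, a point or a joint stands for the part that bears it (a point fixed in the world has none). Each returns a list of dicts, best first, with "conf" (0 to 1); they miss things now and then, are a little off and sometimes report something else, mostly with a low value. They report only what shows in the picture. A call takes as long as a camera call. They do not tell look-alikes from the thing itself.
- masks_of(name, picture): "region" (420x560 bool, what is visible of it).
- place_of(name, picture): "position" ([x, y, z] in m, in the coordinates of the camera as it stood for that picture, good to about 4 mm: a listed point, or the origin of a listed thing).
The state is a dict: "time": time; "q": joint angles; "qvel": joint speeds; "tau": joint torques, N m; "ee_pos": TCP position; "ee_rot": TCP orientation; "contact_force": force on the tool from outside, world axes, zero at the start; "wrist_torque": the same for the moment, N m; "gripper_width": opening from 0.0 (shut) to 1.0 (fully open).
Only numpy, scipy, OpenCV 4.12 (cv2) and the standard library are available. Lean on these libraries where they do the work, as an engineer would, in place of code of your own. Each camera call takes 0.05 s, during which the arm holds its last target. There are 200 camera calls.

## Working session

There is one attempt and no reset: what is moved stays moved. The work goes in short steps, Python scripts to look and compute and a tool call to move; the robot and the scene stay as the last step left them, time stands still between calls to the robot, and variables do not carry over. Pictures are saved under pics/ and viewed, on a budget of 10 in all, crops included, one or two more only if the job needs it, and the job is handed in when it is done.

Besides the shell and the picture viewer there is one more tool, called after "Request:" by a JSON object that holds its "fn" and its "kwargs", one argument or row to a line. servo_tool: Moves the arm, as the interface text tells. Its arguments: {"type":"object","properties":{"steps":{"type":"array"},"jaw":{"type":"number"},"squeeze":{"type":"number"}},"required":["steps"]}

```bash
mkdir -p pics; ls; python3 - <<'E'
from plant import *
import cv2,numpy as np
print(telemetry.observe())
ims=[]
for c in("scene","side"):
    f=grab_frame(c); ims.append(f["pixels"]);np.savez(c+"0.npz",**{k:f[k] for k in("pixels","depth","mtx","world_to_cam")})
    T=np.linalg.inv(f["world_to_cam"])
    for n in("bracket","bolt_head","loupe","clamp","slide_box","bottle","kidney_dish","tweezers"):
        print(c,n,[(np.round((T@np.r_[d["position"],1])[:3],3).tolist(),round(d["conf"],2)) for d in place_of(n,f)])
cv2.imwrite("pics/a.png",cv2.cvtColor(ims[0],cv2.COLOR_RGB2BGR));cv2.imwrite("pics/b.png",cv2.cvtColor(ims[1],cv2.COLOR_RGB2BGR))
E
```

```text
pics
{'time': 0.0, 'q': array([-7.98019685e+00,  1.66897041e+01, -8.82902774e+00,  6.45551954e+01,
        4.54621121e-04,  8.20185456e+01]), 'qvel': array([-0.01073883,  0.00485171,  0.00817159, -0.03903537,  0.11415266,
        0.02214311]), 'tau': array([-3.46096487e-03, -5.37150800e+01,  3.31364536e+01,  1.60375424e-02,
       -3.39078597e-04,  1.08972756e-05]), 'ee_pos': array([5.24536884e-01, 8.17239506e-05, 1.99138597e-01]), 'ee_rot': array([-1.79926852e+02, -1.07151940e-02,  9.00012504e+01]), 'contact_force': array([ 0.41121079, -0.40115367,  0.34784417]), 'wrist_torque': array([-0.02735988,  0.04063045, -0.064457  ]), 'gripper_width': 1.003632886763853}
scene bracket [([0.579, -0.142, 0.005], 0.92), ([0.49, 0.069, 0.003], 0.91), ([0.335, -0.48, 0.002], 0.81), ([0.398, -0.196, 0.005], 0.55)]
scene bolt_head [([0.598, -0.139, 0.15], 0.57), ([0.411, -0.197, 0.15], 0.56), ([0.509, 0.067, 0.15], 0.46), ([0.35, -0.483, 0.153], 0.41)]
scene loupe [([0.492, 0.068, 0.147], 0.94), ([0.581, -0.139, 0.15], 0.78), ([0.333, -0.483, 0.155], 0.66), ([0.54, -0.389, 0.003], 0.44)]
scene clamp
[... 272 characters left out ...]
 -0.002], 0.51)]
side bracket [([0.492, 0.07, -0.002], 0.91), ([0.389, -0.197, -0.002], 0.87), ([0.577, -0.139, 0.001], 0.78), ([0.332, -0.478, -0.003], 0.61)]
side bolt_head [([0.408, -0.193, 0.149], 0.63), ([0.346, -0.486, 0.149], 0.55), ([0.506, 0.07, 0.149], 0.52), ([0.591, -0.14, 0.153], 0.41)]
side loupe [([0.33, -0.479, 0.153], 0.95), ([0.393, -0.193, 0.152], 0.75), ([0.49, 0.072, 0.148], 0.6), ([0.573, -0.136, 0.148], 0.49)]
side clamp [([0.622, -0.133, -0.003], 0.76)]
side slide_box [([0.618, -0.141, 0.02], 0.8), ([0.62, -0.131, -0.006], 0.74)]
side bottle [([0.379, 0.326, -0.003], 0.69)]
side kidney_dish [([0.541, -0.385, 0.003], 0.96)]
side tweezers [([0.594, 0.358, -0.003], 0.5)]
```

View pics/a.png

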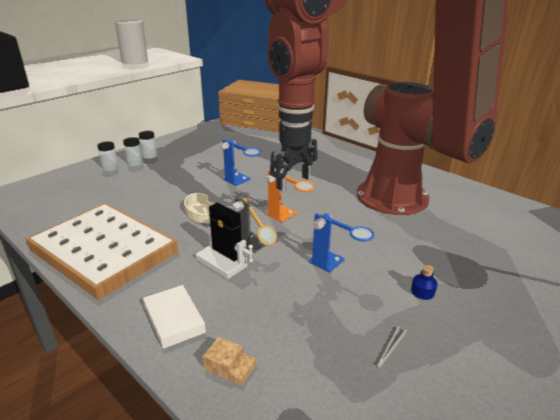

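View pics/b.png

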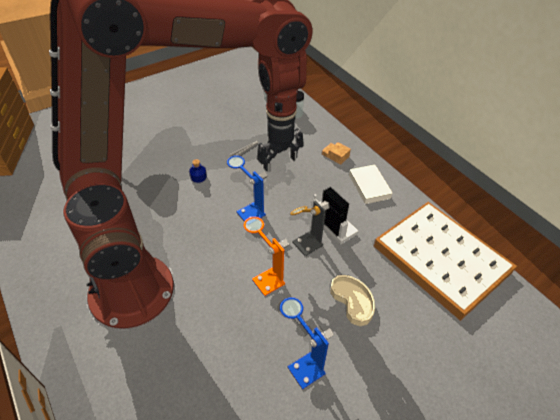

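The first picture shows the real dark bracket with the black slide box at about (230,230) px, its brass loupe drooping to (267,233). In the second it is at about (315,215), with the box behind it. The blue and orange brackets are decoys. Next I'll measure the bracket's yaw and the gap.

```bash
cat > h.py <<'E'
import numpy as np,cv2
from plant import *
def cloud(f,m):
    v,u=np.nonzero(m&(f["depth"]>0)); d=f["depth"][v,u]
    p=np.linalg.inv(f["mtx"])@np.vstack([u*d,v*d,d])
    return (np.linalg.inv(f["world_to_cam"])@np.vstack([p,np.ones(len(d))]))[:3].T
def near(f,n,xy=(0.59,-0.14),r=0.06):
    T=np.linalg.inv(f["world_to_cam"])
    for d in masks_of(n,f):
        p=cloud(f,d["region"])
        if len(p) and np.hypot(*(np.median(p,0)[:2]-xy))<r+0.04: return d["region"],p,d["conf"]
    return None,None,0
E
python3 - <<'E'
from h import *
for c in("scene","side"):
    f=grab_frame(c)
    for n,z0,z1 in(("bracket",.02,.16),("slide_box",.03,.158),("clamp",.0,.2),("loupe",0,.2),("bolt_head",.1,.2)):
        m,p,cf=near(f,n)
        if p is None: print(c,n,None);continue
        q=p[(p[:,2]>z0)&(p[:,2]<z1)]
        r=cv2.minAreaRect(q[:,:2].astype(np.float32)*1000)
        print(c,n,len(p),round(cf,2),"med",np.median(p,0).round(3),"lo",np.percentile(p,2,0).round(3),"hi",np.percentile(p,98,0).round(3),"rect",np.round(r[0]),np.round(r[1]),round(r[2],1))
        np.save(f"{c}_{n}.npy",p)
        # plane directions: local normals via RANSAC of vertical planes
        xy=q[:,:2]; best=[]
        for a in np.arange(-45,135,1.):
            nrm=np.array([np.cos(np.radians(a)),np.sin(np.radians(a))]); s=xy@nrm
            h,e=np.histogram(s,bins=np.arange(s.min()-.002,s.max()+.004,.002)); best.append((h.max(),a,e[h.argmax()]+.001))
        best.sort(reverse=True); print("   planes",[(int(b[0]),b[1],round(b[2],3)) for b in best[:6]])
E
```

```text
scene bracket 1049 0.72 med [ 0.573 -0.118  0.085] lo [ 0.515 -0.162  0.006] hi [ 0.606 -0.044  0.164] rect [573. -89.] [141.  99.] 71.1
   planes [(143, np.float64(7.0), np.float64(0.559)), (141, np.float64(2.0), np.float64(0.574)), (139, np.float64(3.0), np.float64(0.57)), (139, np.float64(1.0), np.float64(0.577)), (138, np.float64(6.0), np.float64(0.563)), (138, np.float64(4.0), np.float64(0.569))]
scene slide_box None
scene clamp 61 0.56 med [ 0.6   -0.134  0.155] lo [ 0.588 -0.147  0.144] hi [ 0.607 -0.128  0.162] rect [ 598. -138.] [23. 20.] 85.3
   planes [(17, np.float64(73.0), np.float64(0.048)), (16, np.float64(75.0), np.float64(0.026)), (16, np.float64(74.0), np.float64(0.037)), (16, np.float64(72.0), np.float64(0.058)), (16, np.float64(24.0), np.float64(0.496)), (16, np.float64(23.0), np.float64(0.502))]
scene loupe 454 0.75 med [ 0.561 -0.07   0.084] lo [ 0.392 -0.303  0.   ] hi [ 0.586 -0.042  0.163] rect [ 484. -209.] [381.  77.] 58.9
   planes [(48, np.float64(2.0), np.float64(0.56)), (48, np.float64(0.0), np.float64(0.562)), (47, np.float64(3.0), np.float64(0.558)), 
[... 1453 characters left out ...]
ect [549. -73.] [161.  53.] 79.8
   planes [(22, np.float64(5.0), np.float64(0.542)), (22, np.float64(-3.0), np.float64(0.557)), (21, np.float64(6.0), np.float64(0.538)), (21, np.float64(4.0), np.float64(0.541)), (21, np.float64(2.0), np.float64(0.548)), (21, np.float64(1.0), np.float64(0.55))]
side bolt_head 52 0.58 med [ 0.593 -0.143  0.154] lo [ 0.58  -0.151  0.111] hi [ 0.62  -0.117  0.161] rect [ 606. -130.] [66. 25.] 45.2
   planes [(10, np.float64(74.0), np.float64(0.022)), (10, np.float64(73.0), np.float64(0.033)), (10, np.float64(66.0), np.float64(0.108)), (10, np.float64(65.0), np.float64(0.118)), (10, np.float64(64.0), np.float64(0.129)), (10, np.float64(63.0), np.float64(0.139))]
```

Request:
{"fn": "servo_tool", "kwargs": {
  "steps": [
    [[0, 0, 0.1], [0, 0, 0.2]],
    [[0.05, -0.09, 0.16], [0, 0, 0.4]],
    [[0.1, -0.19, 0.16], [0, 0, 0.6]],
    [[0.15, -0.28, 0.16], [0, 0, 0.8]],
    [[0.15, -0.28, 0.16], [0, 0, 1]],
    [[0.15, -0.28, 0.16], [0, 0, 1]],
    [[0.15, -0.28, 0.16], [0, 0, 1]]
  ]
}}

```text
time: 2.2
ee_pos: [0.6, -0.1406, 0.2792]
ee_rot: [-180.0, -0.0, 135.0]
contact_force: [-0.5, 0.1, -0.8]
gripper_width: 1.003
```

Request:
{"fn": "servo_tool", "kwargs": {
  "steps": [
    [[0, 0, 0], [0, 0, 0.2]],
    [[0, 0, 0], [0, 0, 0.4]],
    [[0, 0, 0], [0, 0, 0.6]],
    [[0, 0, 0], [0, 0, 0.8]],
    [[0, 0, 0], [0, 0, 1]],
    [[0, 0, 0], [0, 0, 1.0]],
    [[0, 0, 0], [0, 0, 1.0]]
  ]
}}

```text
time: 2.9
ee_pos: [0.5999, -0.1394, 0.2799]
ee_rot: [-180.0, 0.0, 180.0]
contact_force: [-0.2, 0.6, -0.2]
gripper_width: 0.997
```

```bash
python3 - <<'E'
from h import *
f=grab_frame("wrist");cv2.imwrite("pics/c.png",cv2.cvtColor(f["pixels"],cv2.COLOR_RGB2BGR))
print(f["world_to_cam"].round(3))
T=np.linalg.inv(f["world_to_cam"])
for n in("bracket","bolt_head","loupe","slide_box"):
    print(n,[(np.round((T@np.r_[d["position"],1])[:3],3).tolist(),round(d["conf"],2)) for d in place_of(n,f)])
    m,p,c=near(f,n)
    if m is not None: np.save("w_"+n,p); print(len(p),np.percentile(p,2,0).round(3),np.percentile(p,98,0).round(3))
np.savez("w.npz",**{k:f[k] for k in("pixels","depth","mtx","world_to_cam")})
E
```

```text
[[ 0.001  1.    -0.     0.139]
 [ 0.961 -0.001  0.275 -0.635]
 [ 0.275 -0.    -0.961  0.29 ]
 [ 0.     0.     0.     1.   ]]
bracket [([0.577, -0.14, -0.002], 0.8), ([0.487, 0.07, -0.002], 0.56)]
6624 [ 0.508 -0.174  0.006] [ 0.6   -0.047  0.163]
bolt_head [([0.508, 0.069, 0.152], 0.73)]
504 [ 0.585 -0.15   0.148] [ 0.605 -0.129  0.161]
loupe [([0.581, -0.138, 0.152], 0.94), ([0.49, 0.066, 0.152], 0.77), ([0.595, -0.136, 0.148], 0.59), ([0.623, -0.14, -0.001], 0.48)]
2640 [ 0.531 -0.151  0.061] [ 0.584 -0.042  0.162]
slide_box [([0.622, -0.138, 0.019], 0.93), ([0.539, -0.389, -0.0], 0.48)]
5443 [ 0.622 -0.181  0.037] [ 0.654 -0.095  0.163]
```

View pics/c.png

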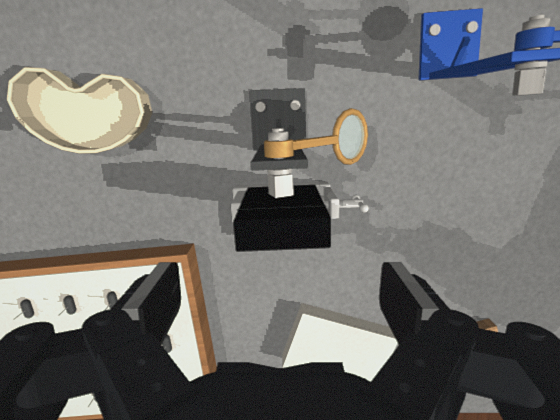

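The wrist view looks straight into the gap. The bolt head is at about (282,185) px, between the plate top edge (280,162) and the box front edge (283,190). The loupe lens is at (351,135). Next I'll measure yaw, head and droop.

```bash
cat > meas.py <<'E'
from h import *
def meas(f,verbose=True):
    P=cloud(f,np.ones(f["depth"].shape,bool))
    P=P[(abs(P[:,0]-.59)<.11)&(abs(P[:,1]+.14)<.15)]
    # box top
    m,p,c=near(f,"slide_box"); t=p[p[:,2]>.157]
    r=cv2.minAreaRect(t[:,:2].astype(np.float32)*1000); print("boxtop",len(t),np.round(r[0],1),np.round(r[1],1),round(r[2],2))
    m,p,c=near(f,"bracket"); t=p[(p[:,2]>.159)&(p[:,0]>.56)&(p[:,0]<.583)]
    if len(t)>10:
        r=cv2.minAreaRect(t[:,:2].astype(np.float32)*1000); print("platetop",len(t),np.round(r[0],1),np.round(r[1],1),round(r[2],2),"maxx by y",t[:,0].max())
    m,p,c=near(f,"bolt_head")
    if p is not None:
        t=p[(p[:,0]>.586)&(p[:,0]<.606)]
        print("head",len(t),np.percentile(t,2,0).round(4),np.percentile(t,98,0).round(4))
        # top face tilt (z against y)
        u=t[(t[:,2]>.153)]
        A=np.c_[u[:,0]-.595,u[:,1]+.14,np.ones(len(u))]
        from scipy.optimize import least_squares
        s=least_squares(lambda k:A@k-u[:,2],[0,0,.159],loss="soft_l1",f_scale=.0007).x; print("top plane",s.round(4),"tilt rad",np.arctan(s[1]).round(3))
    m,p,c=near(f,"loupe")
    if p is not None:
        t=p[p[:,2]>.02]; L=t[(t[:,1]>-.10)]
        s=L-L.mean(0); n=np.linalg.svd(s,full_matrices=False)[2]
        # slope of lens+arm top in the y-z plane
        k=np.polyfit(L[:,1],L[:,2],1); print("loupe n",len(L),"angle",np.arctan(k[0]).round(3),"x",np.percentile(L[:,0],[2,98]).round(3),"line z at y=-.139",np.polyval(k,-.139).round(4))
if __name__=="__main__":
    meas(grab_frame("wrist")); print(telemetry.observe()["ee_pos"])
E
python3 meas.py
```

```text
boxtop 3230 [ 629.4 -138. ] [52.5 89.9] 2.31
platetop 790 [ 571.5 -140.5] [23.  49.8] 0.31 maxx by y 0.5829880807961465
head 477 [ 0.5864 -0.1502  0.147 ] [ 0.6041 -0.1292  0.1614]
top plane [ 0.017  -0.323   0.1588] tilt rad -0.312
loupe n 1609 angle -0.765 x [0.532 0.583] line z at y=-.139 0.1531
[ 0.59998203 -0.13997266  0.27967834]
```

Request:
{"fn": "servo_tool", "kwargs": {
  "steps": [
    [[-0.006, 0.04, 0], [-0.15, -0.003, 0.045]],
    [[-0.006, 0.04, 0], [-0.3, -0.006, 0.045]],
    [[-0.006, 0.041, -0.05], [-0.433, -0.008, 0.045]],
    [[-0.006, 0.041, -0.1], [-0.433, -0.008, 0.045]],
    [[-0.006, 0.041, -0.146], [-0.433, -0.008, 0.045]],
    [[-0.006, 0.041, -0.146], [-0.433, -0.008, 0.045]],
    [[-0.006, 0.041, -0.146], [-0.433, -0.008, 0.045]]
  ],
  "jaw": 0.5,
  "squeeze": 40
}}

```text
time: 4.3
ee_pos: [0.597, -0.1196, 0.2072]
ee_rot: [-160.5, 0.0, -178.0]
contact_force: [-0.2, -0.8, -0.4]
gripper_width: 0.499
```

```bash
python3 - <<'E'
from h import *
from meas import meas
f=grab_frame("wrist");cv2.imwrite("pics/d.png",cv2.cvtColor(f["pixels"],cv2.COLOR_RGB2BGR))
o=telemetry.observe();print(o["ee_pos"],o["ee_rot"])
try: meas(f)
except Exception as e: print(e)
E
```

```text
[ 0.59760528 -0.11983725  0.20800668] [-1.60490462e+02  9.31552881e-02 -1.77975528e+02]
boxtop 3871 [ 621.5 -129.8] [ 68.2 104.1] 2.76
platetop 1234 [ 571.5 -140.4] [22.9 50.3] 0.04 maxx by y 0.5829345898731565
head 640 [ 0.5863 -0.1444  0.1543] [ 0.6041 -0.1286  0.1613]
top plane [ 0.0165 -0.3878  0.1592] tilt rad -0.37
loupe n 3734 angle -0.763 x [0.531 0.583] line z at y=-.139 0.153
```

View pics/d.png

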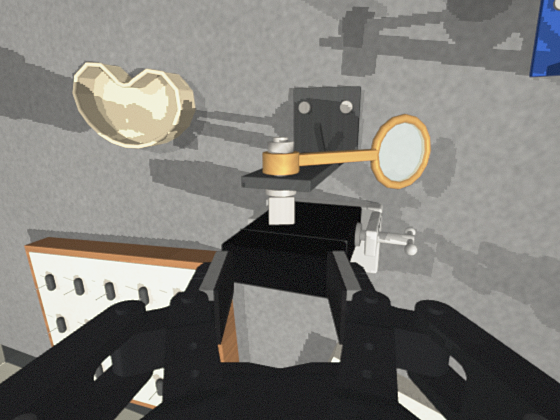

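The head shows at about (282,205) px, centred between the pads at 245 and 335 once the tilt is allowed for. I'll descend along the tilted line.

Request:
{"fn": "servo_tool", "kwargs": {
  "steps": [
    [[0.0, -0.004, -0.01], [-0.057, -0.002, 0]],
    [[0.0, -0.012, -0.035], [-0.057, -0.002, 0]],
    [[0.001, -0.021, -0.06], [-0.057, -0.002, 0]],
    [[0.001, -0.03, -0.085], [-0.057, -0.002, 0]],
    [[0.002, -0.039, -0.108], [-0.057, -0.002, 0]],
    [[0.002, -0.048, -0.132], [-0.057, -0.002, 0]],
    [[0.002, -0.048, -0.132], [-0.057, -0.002, 0]],
    [[0.002, -0.048, -0.132], [-0.057, -0.002, 0]]
  ]
}}

```text
time: 5.35
ee_pos: [0.5981, -0.1436, 0.1411]
ee_rot: [-157.9, 0.0, -178.0]
contact_force: [0.0, 0.1, 0.4]
gripper_width: 0.497
```

```bash
python3 - <<'E'
from h import *
from meas import meas
f=grab_frame("wrist");cv2.imwrite("pics/e.png",cv2.cvtColor(f["pixels"],cv2.COLOR_RGB2BGR))
o=telemetry.observe();print(o["ee_pos"],o["ee_rot"],o["contact_force"])
try: meas(f)
except Exception as e: print(e)
E
```

```text
[ 0.59843392 -0.14356281  0.14144098] [-1.57936145e+02  6.37709141e-02 -1.77962662e+02] [0.4004562  0.50555014 0.57534458]
boxtop 5820 [ 617.4 -137. ] [76.4 67.9] 3.34
platetop 2371 [ 571.5 -140. ] [50.2 23. ] 89.86 maxx by y 0.5829982726288404
head 1223 [ 0.5864 -0.1442  0.154 ] [ 0.604  -0.1282  0.1612]
top plane [ 0.0146 -0.3991  0.1593] tilt rad -0.38
loupe n 6831 angle -0.761 x [0.53  0.583] line z at y=-.139 0.1528
```

View pics/e.png

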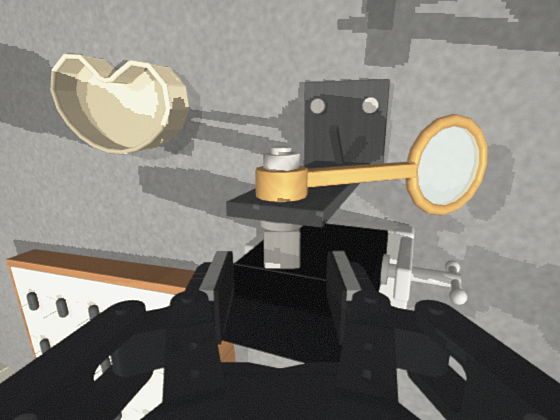

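```bash
python3 - <<'E'
from h import *
from scipy.spatial.transform import Rotation as R
f=grab_frame("wrist");o=telemetry.observe()
Rm=R.from_euler("xyz",o["ee_rot"],degrees=True).as_matrix();W=f["world_to_cam"]
def px(p): c=W@np.r_[p,1]; u=f["mtx"]@c[:3]; return (u[:2]/u[2]).round().astype(int).tolist()
for y in(-.021,.021):
    for x in(-.011,.011): print(y,x,[px(o["ee_pos"]+Rm@[x,y,z]) for z in(.003,-.016,-.03)])
print("head corners",[px([x,-.1395+.0034,.1583]) for x in(.583,.603)])
P=cloud(f,np.ones((420,560),bool)); 
t=P[(abs(P[:,1]+.136)<.006)&(P[:,2]>.15)&(P[:,0]>.55)&(P[:,0]<.66)]
h,e=np.histogram(t[:,0],np.arange(.55,.66,.003)); print([(round(a,3),int(b),np.round(np.median(t[(t[:,0]>=a)&(t[:,0]<a+.003),2]),4)) for a,b in zip(e,h) if b])
# pads: points between in image region
for (u0,u1,v0,v1) in((212,232,255,330),(330,355,255,330)):
    m=np.zeros((420,560),bool);m[v0:v1,u0:u1]=1;p=cloud(f,m);q=(p-o["ee_pos"])@Rm;q=q[abs(q[:,1])<.04];print(len(q),np.percentile(q,[2,50,98],0).round(4).tolist())
E
```

```text
-0.021 -0.011 [[243, 258], [239, 273], [236, 287]]
-0.021 0.011 [[242, 221], [238, 233], [234, 244]]
0.021 -0.011 [[317, 258], [321, 273], [324, 287]]
0.021 0.011 [[318, 221], [322, 233], [326, 244]]
head corners [[282, 227], [280, 265]]
[(np.float64(0.55), 144, np.float64(0.1563)), (np.float64(0.553), 226, np.float64(0.1573)), (np.float64(0.556), 184, np.float64(0.1608)), (np.float64(0.559), 180, np.float64(0.1609)), (np.float64(0.562), 175, np.float64(0.161)), (np.float64(0.565), 175, np.float64(0.161)), (np.float64(0.568), 157, np.float64(0.1587)), (np.float64(0.571), 181, np.float64(0.1621)), (np.float64(0.574), 147, np.float64(0.1624)), (np.float64(0.577), 86, np.float64(0.1622)), (np.float64(0.58), 289, np.float64(0.1609)), (np.float64(0.583), 323, np.float64(0.2238)), (np.float64(0.586), 1184, np.float64(0.2271)), (np.float64(0.589), 293, np.float64(0.2038)), (np.float64(0.592), 265, np.float64(0.1597)), (np.float64(0.595), 242, np.float64(0.1596)), (np.float64(0.598), 236, np.float64(0.1594)), (np.float64(0.601), 219, np.float64(0.1592)), (np.float64(0.604), 106, np.float64(0.2091)), (np.float64(0.607), 62, np.float64(0.2112)), (np.float64(0.622), 298, np.float64(0.1564)), (np.float64(0.625), 118, np.float64(0.1613)), (np.float64(0.628), 104, np.float64(0.1615)), (np.float64(0.631), 105, np.float64(0.1613)), (np.float64(0.634), 113, np.float64(0.1614)), (np.float64(0.637), 102, np.float64(0.1614)), (np.float64(0.64), 101, np.float64(0.1614)), (np.float64(0.643), 92, np.float64(0.1614)), (np.float64(0.646), 108, np.float64(0.1614)), (np.float64(0.649), 90, np.float64(0.1614)), (np.float64(0.652), 83, np.float64(0.1613)), (np.float64(0.655), 8, np.float64(0.1605))]
1488 [[-0.0459, -0.029, -0.0735], [0.0047, -0.0217, -0.0575], [0.0111, -0.0213, -0.0097]]
1812 [[-0.0285, 0.0179, -0.0988], [0.0086, 0.0219, -0.0623], [0.0166, 0.03, -0.0321]]
```

```bash
python3 - <<'E'
from h import *
from scipy.spatial.transform import Rotation as R
f=grab_frame("wrist");o=telemetry.observe()
Rm=R.from_euler("xyz",o["ee_rot"],degrees=True).as_matrix()
p=cloud(f,np.ones((420,560),bool));q=(p-o["ee_pos"])@Rm
for s in(-1,1):
    t=q[(abs(q[:,0])<.02)&(s*q[:,1]>.018)&(s*q[:,1]<.04)&(q[:,2]>-.09)&(q[:,2]<.03)]
    for a in np.arange(-.09,.03,.008):
        k=t[(t[:,2]>=a)&(t[:,2]<a+.008)]
        if len(k): print(s,round(a,3),len(k),np.percentile(k[:,0],[3,97]).round(3),np.percentile(k[:,1],[3,50,97]).round(4))
x=cv2.resize(f["pixels"][180:360,180:380],None,fx=3.5,fy=3.3);x=np.clip(x.astype(float)*2.2+15,0,255).astype(np.uint8)
cv2.imwrite("pics/f.png",cv2.cvtColor(x,cv2.COLOR_RGB2BGR)); print(env.tip_reach)
E
```

```text
-1 -0.09 1485 [-0.006  0.012] [-0.0398 -0.0359 -0.0217]
-1 -0.082 698 [0.006 0.013] [-0.0394 -0.0302 -0.0231]
-1 -0.074 681 [-0.01   0.012] [-0.0289 -0.0226 -0.0213]
-1 -0.066 494 [-0.01   0.011] [-0.0343 -0.0227 -0.0213]
-1 -0.058 462 [-0.01   0.011] [-0.0346 -0.0238 -0.0213]
-1 -0.05 385 [-0.009  0.011] [-0.0344 -0.0235 -0.0213]
-1 -0.042 227 [-0.01   0.011] [-0.0327 -0.0216 -0.0213]
-1 -0.034 12 [-0.005  0.008] [-0.0216 -0.0215 -0.0214]
-1 -0.018 25 [0.019 0.02 ] [-0.0265 -0.0223 -0.0184]
1 -0.09 1497 [-0.006  0.012] [0.0216 0.0357 0.0398]
1 -0.082 717 [0.006 0.013] [0.0228 0.0298 0.0394]
1 -0.074 667 [-0.01   0.012] [0.0211 0.0224 0.0288]
1 -0.066 493 [-0.01   0.011] [0.0211 0.0226 0.0341]
1 -0.058 448 [-0.01   0.011] [0.0211 0.0233 0.0344]
1 -0.05 395 [-0.01   0.011] [0.0211 0.0234 0.0341]
1 -0.042 224 [-0.01   0.011] [0.0211 0.0214 0.0325]
1 -0.034 20 [-0.009  0.02 ] [0.0184 0.0213 0.0214]
1 -0.026 1 [0.02 0.02] [0.0206 0.0206 0.0206]
1 -0.018 3 [0.02 0.02] [0.024  0.0248 0.0255]
1 -0.01 1 [0.02 0.02] [0.0296 0.0296 0.0296]
1 -0.002 1 [0.02 0.02] [0.0305 0.0305 0.0305]
0.008
```

View pics/f.png

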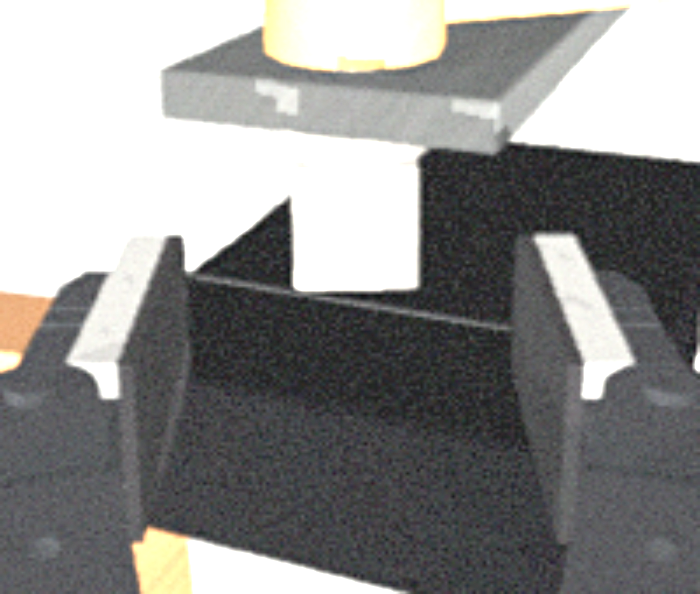

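The crop shows the pads straddling the head's line, but they end short of it: depth puts the tips about 35 mm behind where I expected. I'll check that against the saved first frames.

```bash
python3 - <<'E'
from h import *
for c in("scene","side"):
    f=dict(np.load(c+"0.npz"));p=cloud(f,np.ones((420,560),bool))
    t=p[(abs(p[:,0]-.525)<.075)&(abs(p[:,1])<.03)&(p[:,2]>.165)&(p[:,2]<.33)]
    h,e=np.histogram(t[:,2],np.arange(.165,.33,.01));print(c,[(round(a,3),int(b)) for a,b in zip(e,h)],t[:,2].min())
# w.npz: TCP z .2797, pointing down, open
f=dict(np.load("w.npz"));p=cloud(f,np.ones((420,560),bool));q=p-[.6,-.14,.2797]
t=q[(abs(q[:,0])<.02)&(abs(q[:,1])>.03)&(abs(q[:,1])<.065)&(q[:,2]>-.05)]
h,e=np.histogram(t[:,2],np.arange(-.05,.12,.01));print([(round(a,3),int(b)) for a,b in zip(e,h)])
E
```

```text
scene [(np.float64(0.165), 0), (np.float64(0.175), 0), (np.float64(0.185), 0), (np.float64(0.195), 0), (np.float64(0.205), 0), (np.float64(0.215), 0), (np.float64(0.225), 0), (np.float64(0.235), 3), (np.float64(0.245), 45), (np.float64(0.255), 69), (np.float64(0.265), 67), (np.float64(0.275), 65), (np.float64(0.285), 75), (np.float64(0.295), 130), (np.float64(0.305), 162), (np.float64(0.315), 174)] 0.24392931004131801
side [(np.float64(0.165), 0), (np.float64(0.175), 0), (np.float64(0.185), 0), (np.float64(0.195), 0), (np.float64(0.205), 0), (np.float64(0.215), 0), (np.float64(0.225), 0), (np.float64(0.235), 6), (np.float64(0.245), 21), (np.float64(0.255), 34), (np.float64(0.265), 38), (np.float64(0.275), 24), (np.float64(0.285), 59), (np.float64(0.295), 94), (np.float64(0.305), 99), (np.float64(0.315), 79)] 0.24272998152579783
[(np.float64(-0.05), 0), (np.float64(-0.04), 0), (np.float64(-0.03), 0), (np.float64(-0.02), 0), (np.float64(-0.01), 0), (np.float64(0.0), 0), (np.float64(0.01), 0), (np.float64(0.02), 0), (np.float64(0.03), 0), (np.float64(0.04), 467), (np.float64(0.05), 1486), (np.float64(0.06), 1904), (np.float64(0.07), 1867), (np.float64(0.08), 1879), (np.float64(0.09), 9786), (np.float64(0.1), 5582)]
```

Both fixed cameras and the wrist camera agree that the fingertips really sit about 38 mm short of the stated TCP offset, so the reported TCP lies ahead of the tips. I'll advance about 36 mm more along the tool axis, gently.

Request:
{"fn": "servo_tool", "kwargs": {
  "steps": [
    [[0, -0.005, -0.013], [0, 0, 0]],
    [[0, -0.01, -0.026], [0, 0, 0]],
    [[0, -0.016, -0.04], [0, 0, 0]],
    [[0.001, -0.022, -0.054], [0, 0, 0]],
    [[0.001, -0.027, -0.067], [0, 0, 0]],
    [[0.001, -0.027, -0.067], [0, 0, 0]],
    [[0.001, -0.027, -0.067], [0, 0, 0]]
  ]
}}

```text
time: 6.4
ee_pos: [0.5984, -0.1571, 0.107]
ee_rot: [-157.9, -0.0, -178.0]
contact_force: [0.3, 0.2, 0.3]
gripper_width: 0.5
```

```bash
python3 - <<'E'
from h import *
from meas import meas
from scipy.spatial.transform import Rotation as R
f=grab_frame("wrist");o=telemetry.observe()
print(o["ee_pos"],o["ee_rot"],o["contact_force"])
meas(f)
Rm=R.from_euler("xyz",o["ee_rot"],degrees=True).as_matrix()
p=cloud(f,np.ones((420,560),bool))
# body lowest points: anything over plate/box
t=p[(p[:,2]>.168)&(p[:,2]<.26)];q=(t-o["ee_pos"])@Rm
for a in np.arange(-.13,-.03,.01):
    k=q[(q[:,2]>=a)&(q[:,2]<a+.01)]
    if len(k): print(round(a,3),len(k),np.percentile(k[:,0],[2,98]).round(3),np.percentile(k[:,1],[2,98]).round(3))
x=cv2.resize(f["pixels"][130:420,130:430],(760,590));x=np.clip(x.astype(float)*1.8+10,0,255).astype(np.uint8)
cv2.imwrite("pics/g.png",cv2.cvtColor(x,cv2.COLOR_RGB2BGR))
E
```

```text
[ 0.59861551 -0.15703275  0.10732341] [-1.57945136e+02  2.07938794e-02 -1.77956823e+02] [-1.12450993e+00 -3.65235498e-01  8.18177118e-05]
boxtop 1779 [ 609.5 -131.2] [35.6 76.5] 19.52
platetop 3928 [ 571.5 -140.3] [50.3 23. ] 89.98 maxx by y 0.5829899348287644
head 1890 [ 0.5864 -0.1443  0.1543] [ 0.6042 -0.1282  0.1611]
top plane [ 0.0122 -0.3959  0.1593] tilt rad -0.377
loupe n 9568 angle -0.76 x [0.53  0.583] line z at y=-.139 0.1525
-0.13 4378 [0.011 0.02 ] [-0.052  0.052]
-0.12 14093 [0.004 0.017] [-0.058  0.058]
-0.11 11460 [-0.007  0.017] [-0.058  0.058]
-0.1 6234 [-0.011  0.017] [-0.056  0.056]
-0.09 8424 [-0.01   0.013] [-0.053  0.051]
-0.08 1193 [-0.006  0.014] [-0.047  0.031]
-0.07 751 [-0.01   0.011] [-0.034 -0.021]
-0.06 297 [-0.009  0.011] [-0.035 -0.021]
```

View pics/g.png

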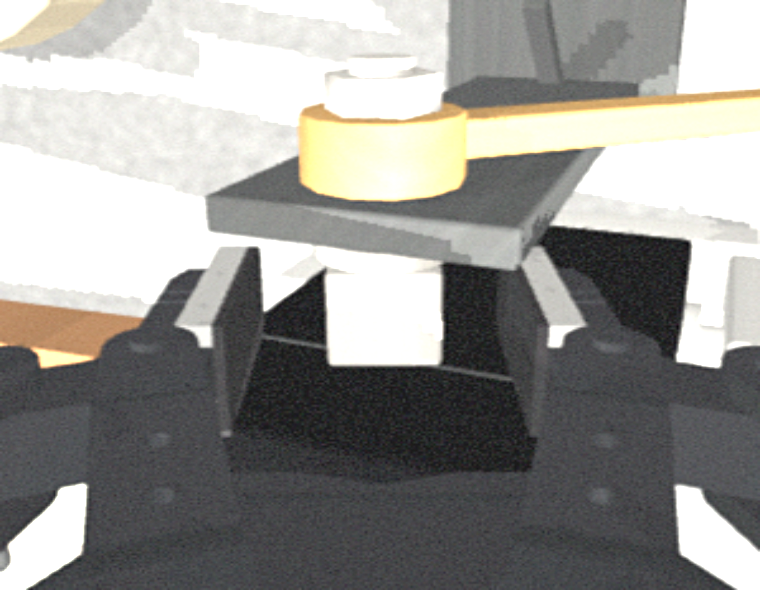

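The pads now straddle the head, which sits at (385,315) in the crop with a pad either side at about 240 and 520. There is no contact, so I'll close.

Request:
{"fn": "servo_tool", "kwargs": {
  "steps": [
    [[0, 0, 0], [0, 0, 0]],
    [[0, 0, 0], [0, 0, 0]],
    [[0, 0, 0], [0, 0, 0]],
    [[0, 0, 0], [0, 0, 0]],
    [[0, 0, 0], [0, 0, 0]],
    [[0, 0, 0], [0, 0, 0]],
    [[0, 0, 0], [0, 0, 0]],
    [[0, 0, 0], [0, 0, 0]]
  ],
  "jaw": 1,
  "squeeze": 60
}}

```text
time: 7.45
ee_pos: [0.5986, -0.1563, 0.1073]
ee_rot: [-158.0, 0.0, -177.9]
contact_force: [-1.0, 5.4, 3.5]
gripper_width: 0.199
```

```bash
python3 - <<'E'
from h import *
from meas import meas
f=grab_frame("wrist");o=telemetry.observe()
for k in("ee_pos","ee_rot","contact_force","wrist_torque","gripper_width"):print(k,np.round(o[k],4))
meas(f)
E
```

```text
ee_pos [ 0.5986 -0.1564  0.1073]
ee_rot [-1.579886e+02  2.090000e-02 -1.779110e+02]
contact_force [-1.8988  4.4448  3.5254]
wrist_torque [1.0174 0.2549 0.05  ]
gripper_width 0.1943
boxtop 1066 [ 606.4 -127.3] [26.2 63.7] 60.64
platetop 3908 [ 571.5 -140.3] [50.4 23. ] 89.8 maxx by y 0.5829785089115151
head 1691 [ 0.5863 -0.1437  0.1545] [ 0.6038 -0.1291  0.161 ]
top plane [ 0.0229 -0.3977  0.1593] tilt rad -0.378
loupe n 9578 angle -0.761 x [0.53  0.583] line z at y=-.139 0.1524
```

```bash
python3 - <<'E'
import numpy as np
C=np.array([.598,-.1391,.150]);s0=np.array([.5985,-.157,.1075]);y=np.radians(2)
d=lambda t:np.array([-np.sin(y)*np.sin(t),np.cos(y)*np.sin(t),-np.cos(t)])
t0=-.384;p0=C+.0461*d(t0)
for D in np.linspace(.0744,.744,10):
    p=C+.0461*d(t0+D); r=D*np.array([np.cos(y),np.sin(y),0])/(np.pi/4)
    # offset relative to commanded start; include correcting to the true axis
    print([np.round((p-s0)/.5,4).tolist(),np.round(r,3).tolist()])
E
```

```text
[[-0.0, 0.0077, -0.0028], [0.095, 0.003, 0.0]]
[[-0.0003, 0.0143, -0.0047], [0.189, 0.007, 0.0]]
[[-0.0005, 0.021, -0.006], [0.284, 0.01, 0.0]]
[[-0.0007, 0.0278, -0.0069], [0.379, 0.013, 0.0]]
[[-0.001, 0.0347, -0.0072], [0.473, 0.017, 0.0]]
[[-0.0012, 0.0415, -0.007], [0.568, 0.02, 0.0]]
[[-0.0014, 0.0484, -0.0063], [0.663, 0.023, 0.0]]
[[-0.0017, 0.0551, -0.0052], [0.757, 0.026, 0.0]]
[[-0.0019, 0.0618, -0.0035], [0.852, 0.03, 0.0]]
[[-0.0021, 0.0683, -0.0013], [0.947, 0.033, 0.0]]
```

First half of the turn, then a check.

Request:
{"fn": "servo_tool", "kwargs": {
  "steps": [
    [[0, 0.0077, -0.0028], [0.095, 0.003, 0]],
    [[0, 0.0143, -0.0047], [0.189, 0.007, 0]],
    [[-0.0005, 0.021, -0.006], [0.284, 0.01, 0]],
    [[-0.0007, 0.0278, -0.0069], [0.379, 0.013, 0]],
    [[-0.001, 0.0347, -0.0072], [0.473, 0.017, 0]],
    [[-0.001, 0.0347, -0.0072], [0.473, 0.017, 0]],
    [[-0.001, 0.0347, -0.0072], [0.473, 0.017, 0]]
  ]
}}

```text
time: 8.4
ee_pos: [0.598, -0.1396, 0.104]
ee_rot: [-179.3, 0.0, -178.0]
contact_force: [-1.8, 3.5, 5.9]
gripper_width: 0.197
```

```bash
cat > st.py <<'E'
from h import *
from meas import meas
f=grab_frame("wrist");o=telemetry.observe()
for k in("ee_pos","ee_rot","contact_force","wrist_torque","gripper_width"):print(k,np.round(o[k],4))
try: meas(f)
except Exception as e: print(e)
E
python3 st.py
```

```text
ee_pos [ 0.598  -0.1397  0.104 ]
ee_rot [-1.792544e+02  1.510000e-02 -1.779630e+02]
contact_force [-1.5944  2.3643  4.797 ]
wrist_torque [0.5102 0.3366 0.1492]
gripper_width 0.201
boxtop 1094 [ 620.8 -141.3] [27.  23.5] 30.95
platetop 4272 [ 571.5 -140.3] [23.  49.9] 0.01 maxx by y 0.5829806580685174
head 1805 [ 0.5863 -0.1478  0.1571] [ 0.6042 -0.1314  0.1597]
top plane [-0.0082 -0.0149  0.1584] tilt rad -0.015
loupe n 9958 angle -0.395 x [0.53  0.582] line z at y=-.139 0.1533
```

Request:
{"fn": "servo_tool", "kwargs": {
  "steps": [
    [[0, 0.0068, 0.0002], [0.095, 0.003, 0]],
    [[-0.0004, 0.0137, 0.0009], [0.19, 0.006, 0]],
    [[-0.0007, 0.0204, 0.002], [0.284, 0.01, 0]],
    [[-0.0009, 0.0271, 0.0037], [0.379, 0.013, 0]],
    [[-0.0011, 0.0336, 0.0059], [0.474, 0.016, 0]],
    [[-0.0011, 0.0336, 0.0059], [0.474, 0.016, 0]],
    [[-0.0011, 0.0336, 0.0059], [0.474, 0.016, 0]],
    [[-0.0011, 0.0336, 0.0059], [0.474, 0.016, 0]]
  ]
}}

```text
time: 9.45
ee_pos: [0.5974, -0.1229, 0.1069]
ee_rot: [159.4, 0.1, -178.0]
contact_force: [-0.9, 1.3, 6.6]
gripper_width: 0.193
```

```bash
python3 st.py; python3 - <<'E'
from h import *
for c in("wrist","scene","side"):
    f=grab_frame(c);m,p,cf=near(f,"loupe")
    if p is None: print(c,None);continue
    L=p[(p[:,1]>-.085)&(p[:,1]<-.02)&(p[:,2]>.1)&(p[:,2]<.2)]
    if len(L)<20: print(c,len(L));continue
    A=np.c_[L[:,0]-.56,L[:,1]+.139,np.ones(len(L))]
    from scipy.optimize import least_squares
    s=least_squares(lambda k:A@k-L[:,2],[0,0,.15],loss="soft_l1",f_scale=.001).x
    print(c,len(L),"plane slope x,y",s[:2].round(4),"z0",s[2].round(4))
    if c=="wrist":cv2.imwrite("pics/h.png",cv2.cvtColor(f["pixels"],cv2.COLOR_RGB2BGR))
E
```

```text
ee_pos [ 0.5974 -0.1229  0.1069]
ee_rot [ 1.594283e+02  4.650000e-02 -1.779677e+02]
contact_force [-1.648   1.0195  6.6361]
wrist_torque [0.2944 0.3932 0.2722]
gripper_width 0.1972
boxtop 1036 [ 608.2 -154.4] [68.7 21.9] 38.09
'NoneType' object is not subscriptable
wrist 7835 plane slope x,y [ 0.0002 -0.0383] z0 0.1549
scene 209 plane slope x,y [ 0.0032 -0.0365] z0 0.156
side None
```

View pics/h.png

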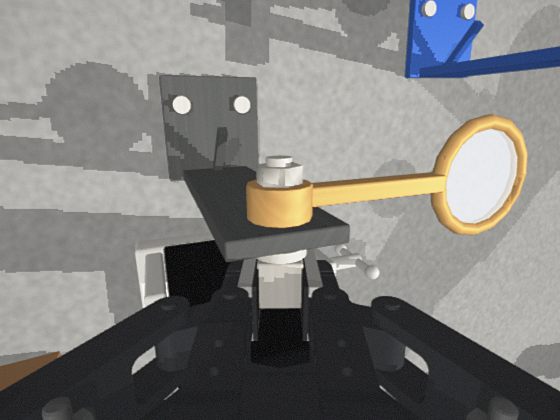

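The loupe now looks level: arm from (310,192) to (445,185) px, and the lens ring at (485,175) with the head clamped at (280,285). The surface fit mixes the arm and lens thickness, so I'll fit the ring alone.

```bash
cat > lens.py <<'E'
from h import *
from scipy.optimize import least_squares
for c in("wrist","scene"):
    f=grab_frame(c);p=cloud(f,np.ones((420,560),bool))
    p=p[(p[:,1]>-.075)&(p[:,1]<.005)&(p[:,2]>.13)&(p[:,2]<.17)&(p[:,0]>.52)&(p[:,0]<.6)]
    L=p[(p[:,1]>-.061)]; A=np.c_[L[:,0]-.56,L[:,1]+.032,np.ones(len(L))]
    s=least_squares(lambda k:A@k-L[:,2],[0,0,.15],loss="soft_l1",f_scale=.0007).x
    print(c,len(L),"lens slopes",s[:2].round(4),"zc",s[2].round(4),"y",np.percentile(L[:,1],[1,99]).round(4))
    r=(A@s-L[:,2]); ring=L[L[:,2]>0.0+np.percentile(L[:,2],30)]
    for a,b in((-.061,-.055),(-.012,-.004),(-.004,.005)):
        k=L[(L[:,1]>a)&(L[:,1]<b)]
        if len(k): print("  y",a,b,len(k),"top z",np.percentile(k[:,2],[50,95]).round(4))
    q=cloud(f,np.ones((420,560),bool));q=q[(q[:,1]>-.122)&(q[:,1]<-.068)&(q[:,2]>.14)&(q[:,2]<.175)&(abs(q[:,0]-.558)<.006)]
    if len(q)>20:
        k=least_squares(lambda k:k[0]*(q[:,1]+.139)+k[1]-q[:,2],[0,.155],loss="soft_l1",f_scale=.0007).x;print("  arm slope,z0",k.round(4),len(q))
o=telemetry.observe();print(o["ee_rot"].round(2),o["time"])
E
python3 lens.py
```

```text
wrist 8190 lens slopes [-0.0018  0.0012] zc 0.151 y [-0.0604 -0.0084]
  y -0.061 -0.055 814 top z [0.1517 0.1531]
  y -0.012 -0.004 492 top z [0.152 0.153]
  arm slope,z0 [-0.001  0.154] 2375
scene 244 lens slopes [ 0.0032 -0.0012] zc 0.1524 y [-0.06   -0.0051]
  y -0.061 -0.055 19 top z [0.1532 0.1548]
  y -0.012 -0.004 34 top z [0.1524 0.155 ]
  arm slope,z0 [-0.0388  0.1554] 55
[ 1.5944e+02  5.0000e-02 -1.7796e+02] 10.0
```

Lens and arm are level to about 0.002 rad in the wrist view. I'll let it settle, recheck and hand in.

Request:
{"fn": "servo_tool", "kwargs": {
  "steps": [
    [[0, 0, 0], [0, 0, 0]],
    [[0, 0, 0], [0, 0, 0]],
    [[0, 0, 0], [0, 0, 0]],
    [[0, 0, 0], [0, 0, 0]],
    [[0, 0, 0], [0, 0, 0]],
    [[0, 0, 0], [0, 0, 0]],
    [[0, 0, 0], [0, 0, 0]],
    [[0, 0, 0], [0, 0, 0]],
    [[0, 0, 0], [0, 0, 0]],
    [[0, 0, 0], [0, 0, 0]]
  ]
}}

```text
time: 11.0
ee_pos: [0.5974, -0.1229, 0.1069]
ee_rot: [159.4, 0.0, -178.0]
contact_force: [-1.8, 1.6, 5.9]
gripper_width: 0.193
```

```bash
python3 lens.py && python3 -c "
from plant import *
print(telemetry.observe()['gripper_width'],telemetry.observe()['contact_force']);print(env.close_job())"
```

```text
wrist 8186 lens slopes [-0.0014  0.0025] zc 0.151 y [-0.0604 -0.0084]
  y -0.061 -0.055 826 top z [0.1517 0.1532]
  y -0.012 -0.004 482 top z [0.152 0.153]
  arm slope,z0 [-0.0024  0.154 ] 2373
scene 244 lens slopes [ 0.0066 -0.0031] zc 0.1522 y [-0.0601 -0.0051]
  y -0.061 -0.055 20 top z [0.1522 0.1552]
  y -0.012 -0.004 29 top z [0.1522 0.1549]
  y -0.004 0.005 2 top z [0.1514 0.152 ]
  arm slope,z0 [-0.0155  0.1548] 58
[ 1.5944e+02  5.0000e-02 -1.7796e+02] 11.1
0.19818610463282466 [-1.97059449  1.26701215  5.39666299]
the job is handed in; nothing more can be done
None
```

I gripped the bolt head in the gap, tilted to match its flats, and turned it about 42.6° until the magnifier's arm was level. I handed the job in at 11 s with the head still held at 60 N.

**Level:** in the last check the lens and arm slopes were within 0.003 rad of level in the wrist camera. They had not changed meaningfully after a second of holding. The tool tilt was 20.56°, against the 20.6° the head needs at level.

**Forces:** the contact force I read was at most about 7 N. The commanded moves stayed in the gap, clear of the magnifier and the slide box, but I did not measure box contact separately.

**Disagreements and gaps:**
- **Fingertip position:** all three cameras put the fingertips about 38 mm short of the stated tool offset. I went by the cameras and reached that much deeper.
- **Arm slope:** the scene camera's arm-only slope was −0.016 rad, but it came from just 58 points. Its lens slope was −0.003 rad.
- **Earlier whole-magnifier fit:** it read −0.038 rad. I put this down to the arm being thicker than the lens ring.
- **Bystanders:** I did not check the bottle, dish and tweezers again at the end. None of the moves came near them.

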